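# Roll the longer tube offcut up its gutter to the end stop

### The job

Two tube offcuts lie at the foot of the two sloped gutters on the rack: with the fingertips, gently push the longer one up its gutter, over the crest, so that it settles against the end stop at the top and cannot roll back. Only push it: keep it rolling on the gutter floor, without pinching, lifting or flicking it. Leave the shorter offcut and everything else on the bench where they are, and finish clear of everything.

Things in the scene. Friction and masses are not known exactly. Their poses are not given: they have to be found in the camera images.
- rack: Fixed dark steel rack, 190 mm long, 144 mm wide: two parallel gutters side by side. Origin on the bench under its middle; x points up the gutters (away from the robot, within 25 degrees), y across, z up. Gutter centre lines at rack y = +35 and -35 mm; each 66 mm wide inside; walls 4 mm thick stand 14 mm above the floor. Behind the crest the floor falls to an end stop at the top.
- crest (a point): Point on the crest of the floor, midway between the gutters: rack x +45 mm, 49 mm above the bench. Beyond it the floor falls at 10 degrees over 45 mm to the end stop, a plate 30 mm high. A tube pushed past the crest rolls down by itself against the stop and stays.
- seat (a point): Where the tube's axis lies when it is seated against the end stop, given midway between the gutters: rack x 72 mm, rack y 0, 65.5 mm above the bench. In either gutter the seated tube's centre is 35 mm to the side of it.
- slope (a point): Foot of the rising flat floor, midway between the gutters, at the inner face of the low lip (8 mm high, 4 mm thick): rack x -90 mm, 30 mm above the bench. x axis up the slope along the floor, z square out of the floor. The floor rises at 8 degrees over 136 mm to the crest; a tube let go before the crest rolls back to the lip.
- long_tube: The longer smooth, lightly oiled steel tube offcut: 42 mm outside diameter, 60 mm long, 0.12 to 0.24 kg, lying across either gutter at the foot of the slope against the low lip, free to roll. Origin at its centre (21 mm off the gutter floor, 54 mm above the bench at the start), y axis along the tube; x and z turn as it rolls.
- short_tube: The shorter steel tube offcut, same 42 mm diameter but 36 mm long, lying at the foot of the other gutter. Origin at its centre. To be left where it is.
- coupling: open steel pipe coupling standing on end beside the rack, 60 mm across, 55 mm tall; origin at its foot; leave alone
- wrench: steel wrench lying flat on the bench beside the rack; origin at its underside; leave alone
- can: closed grey can standing on the bench beside the rack, 66 mm across, 110 mm tall; origin at its foot; leave alone
- marker: black marker lying on the bench, 15 mm thick, about 130 mm long; leave alone
- hammer: hammer lying on the bench; leave alone
- slug: solid dark steel slug standing on end, 40 mm across, 45 mm tall; origin at its foot; leave alone
Not all that is in view belongs to the job. Of the things that look like the rack, the smaller one is meant.

How it is judged:
At the end, for the whole second after the job is handed in: The longer tube lies at rest beyond the crest against the end stop (its centre within 8 mm along the gutter and 7 mm in height of the seat, its axis within 0.2 rad of square across the rack); the shorter tube is within 20 mm and every other loose thing within 40 mm of where it began (x of long_tube in the frame of rack between 0.064 and 0.08 m and z of long_tube in the frame of rack between 0.058 and 0.072 m and angle between the y axis of long_tube and the y axis of rack, either way round below 0.2 rad and linear speed of long_tube below 0.02 m/s and angular speed of long_tube below 0.5 rad/s and distance of short_tube from where it was at the start of the episode below 0.02 m and distance of each of coupling, wrench, can, marker, hammer, slug from where it was at the start of the episode below 0.04 m); the robot touches nothing.
It fails at once if the longer tube is lifted more than 12 mm off the gutter floor (z of long_tube in the frame of slope above 0.033 m).
It fails at once if the longer tube is flicked or let run (faster than 0.6 m/s) (linear speed of long_tube above 0.6 m/s).
It fails at once if the longer tube is pinched or pressed hard (over 25 N from the fingers) (contact force between the fingers and long_tube above 25 N).
It fails at once if the shorter tube is moved more than 20 mm (distance of short_tube from where it was at the start of the episode above 0.02 m).
It fails at once if another loose thing is moved more than 40 mm (distance of any of coupling, wrench, can, marker, hammer, slug from where it was at the start of the episode above 0.04 m).
It also fails if it takes over 38 s, if anything falls off the work surface, if the arm or the gripper's body presses on something with over 40 N, if the wrist force passes 120 N, or if a joint passes its speed limit or range.

### The arm

A 6-joint arm with a two-finger parallel gripper is mounted at the origin on the work surface. World frame = base frame: x ahead of the robot, y to its left, z up, the work surface at z = 0. Lengths are in m, angles in rad, forces in N, time in s.
With the tool pointing down it reaches from about 0.25 to 0.8 m from the base axis. Payload 8.5 kg.
Tool frame: the origin (TCP) lies on the centre line of the jaws, within the pads' length; the fingertips stand 14 mm ahead of it and the grasp point (between the pads) lies 5 mm behind it; z points along the fingers, y is the line along which they close (so a half turn about z gives the same grasp; the last joint's range is limited). The gripper opens to 85 mm and grips with 20 to 120 N. Pads are 22 mm wide; open, the fingers measure 114 mm over their backs; the gripper's body (76 mm by 85 mm) begins 54 mm behind the grasp point. The pads swing forward as they close: fully open they stand 13 mm farther back than shut.
Start: joints at [1.266, 0.238, -0.013, 1.319, 0, 1.571], TCP at [0.158, 0.501, 0.245] pointing down, gripper open.
Joint ranges: [-2.66, 2.66], [-1.03, 1.9], [-1.14, 1.46], [-1.82, 2.27], [-1.45, 1.34], [-3.14, 3.14]. Speed limits (rad/s): [2.22, 2.22, 2.79, 3.14, 3.14, 3.14].

### API

Orientations are given as a unit quaternion [x, y, z, w].
In Python, from rig import bot gives the robot as it stands.
- The arm moves only by the tool carry_out, never from a script. Its arguments are lists of equal length, an entry for each row: "translation": the shift along the tool's x, y, z in cm, a list of three; "angular": the turn, a rotation vector about the tool's x, y, z in degrees, a list of three; "fingers": the closure, from 0 (fully open) to 1 (shut). A call has exactly 8 rows; each row is the pose to reach, as a shift and turn from the pose commanded when the call began, along the tool's axes at that moment; what a row does not reach only later rows make up. A row lasts 1/10 s, in which the tool goes at most 50 mm and 8.59 degrees, less where a joint would pass 70% of its speed; a pose out of reach is approached as far as the arm can. A call with a gripper value outside its range is refused whole. The fingers move at their own pace and stop on an object; "squeeze" is the grip in N (left out, the last holds). Time passes only in rows, so rows that repeat a pose let the fingers close, or fill a call up. It gives the time, the measured TCP pose, the force, the opening and the grip force at its end, in the units of the state.
- bot.sense(): the state, without advancing time (a new reading comes with each control period).
- bot.grab_frame(name): name is "side" or "top" or "wrist"; returns a dict with "color" (384x512x3 uint8, blue, green, red), "z_map" (384x512 float32, m along the optical axis (not along the pixel's ray), 0 where there is no reading), "fx", "fy", "cx", "cy" (pixels), "world_from_camera" (4x4, takes a point from camera to world coordinates). Camera axes: x right, y up, looking along -z (the intrinsics and any distortion apply to the point x, -y, -z); pixel columns grow to the right and rows downward; lengths in m; the calibration is good to about 2 mm. A picture is of the moment at which its call begins.
- bot.sign_off(): hands the job in; it is judged then, once.
The state is a dict: "t": time; "joint_pos": joint angles; "qd": joint speeds; "tau": joint torques, N m; "tcp_pos": TCP position; "ee_rot": TCP orientation; "contact_force": force on the tool from outside, world axes, zero at the start; "moment": the same for the moment, N m; "finger_gap": finger opening in m; "grasp_force": force on a finger pad.
Only numpy, scipy, OpenCV 4.12 (cv2) and the standard library are available. Lean on these libraries where they do the work, as an engineer would, in place of code of your own. Each camera call takes 0.05 s, during which the arm holds its last target. There are 200 camera calls.

## Working session

There is one attempt and no reset: what is moved stays moved. The work goes in short steps, Python scripts to look and compute and a tool call to move; the robot and the scene stay as the last step left them, time stands still between calls to the robot, and variables do not carry over. Pictures are saved under pics/ and viewed, at most 10 in all, crops included, and the job is handed in when it is done.

Besides the shell and the picture viewer there is one more tool, called after ">>>" as name(argument=value, ...) on one line, values as JSON. carry_out: Moves the arm, as the interface text tells. Its arguments: {"type":"object","properties":{"translation":{"type":"array"},"angular":{"type":"array"},"fingers":{"type":"array"},"squeeze":{"type":"number"}},"required":["translation","angular","fingers"]}

```bash
mkdir -p pics; ls
python3 - <<'E'
from rig import bot
import cv2,numpy as np
for n in("top","side"):
    f=bot.grab_frame(n); cv2.imwrite(f"pics/{n}0.png",f["color"]); np.save(f"pics/{n}0.npy",f,allow_pickle=True)
    print(n,f["fx"],f["fy"],f["cx"],f["cy"],np.round(f["world_from_camera"],3).tolist(),[k for k in f])
s=bot.sense();print({k:np.round(v,3).tolist() for k,v in s.items()})
E
```

```text
pics
top 352.54092430399015 352.54092430399015 259.3820841244195 191.43590288484435 [[-0.04, 0.975, -0.218, 0.242], [-0.999, -0.039, 0.006, -0.005], [-0.002, 0.218, 0.976, 1.048], [0.0, 0.0, 0.0, 1.0]] ['color', 'z_map', 'fx', 'fy', 'cx', 'cy', 'world_from_camera']
side 403.9791988064175 403.9791988064175 252.120681415612 189.60866394160672 [[0.946, 0.258, -0.194, 0.24], [-0.323, 0.744, -0.586, -0.711], [-0.007, 0.617, 0.787, 0.991], [0.0, 0.0, 0.0, 1.0]] ['color', 'z_map', 'fx', 'fy', 'cx', 'cy', 'world_from_camera']
{'t': 0.1, 'joint_pos': [1.266, 0.239, -0.014, 1.319, 0.0, 1.571], 'qd': [-0.002, 0.0, 0.001, 0.0, -0.001, 0.0], 'tau': [0.002, -53.972, 34.7, 0.013, 0.0, 0.0], 'tcp_pos': [0.157, 0.5, 0.245], 'ee_rot': [0.152, 0.988, -0.001, -0.0], 'contact_force': [0.123, 0.026, 1.031], 'moment': [-0.035, 0.041, -0.021], 'grasp_force': 0.0, 'finger_gap': 0.085}
```

View pics/top0.png

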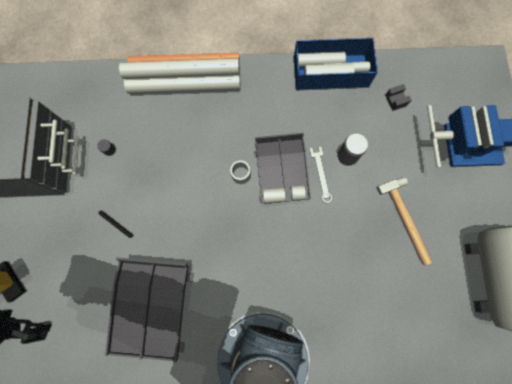

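View pics/side0.png

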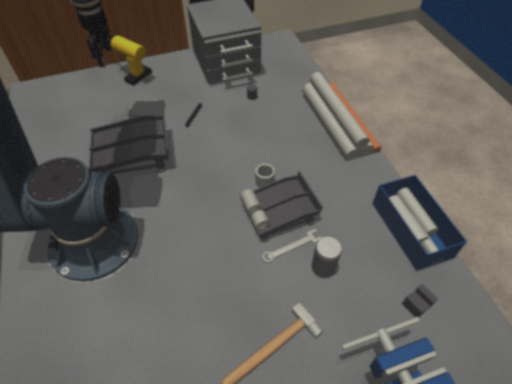

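The top view shows the small rack at about (283,168). The longer tube is at (273,196) in the left gutter, and the shorter one is at (299,193). The coupling is at (240,171), the wrench at (321,175) and the can at (353,149). Next I'll measure them in the top view.

```bash
cat > h.py <<'E'
import numpy as np,cv2
def rays(f,uv):
    uv=np.asarray(uv,float).reshape(-1,2);W=f["world_from_camera"]
    d=np.c_[(uv[:,0]-f["cx"])/f["fx"],-(uv[:,1]-f["cy"])/f["fy"],-np.ones(len(uv))]
    return W[:3,3],d@W[:3,:3].T
def onplane(f,uv,z):
    o,d=rays(f,uv); return o+d*((z-o[2])/d[:,2])[:,None]
def cloud(f):
    h,w=f["z_map"].shape;u,v=np.meshgrid(np.arange(w),np.arange(h))
    o,d=rays(f,np.c_[u.ravel(),v.ravel()])
    return (o+d*f["z_map"].reshape(-1,1)).reshape(h,w,3)
E
python3 - <<'E'
from h import *
f=np.load("pics/top0.npy",allow_pickle=True).item()
P=cloud(f);g=f["color"].max(2).astype(int)
roi=np.zeros(g.shape,bool);roi[183:206,252:314]=1
m=((g>135)&roi).astype(np.uint8)
n,l,st,c=cv2.connectedComponentsWithStats(m)
for i in range(1,n):
    if st[i,4]<20: continue
    r=cv2.minAreaRect(np.argwhere(l==i)[:,::-1].astype(np.float32)); b=cv2.boxPoints(r)
    w=onplane(f,b,.062)
    print(st[i],r,np.round(w,3).tolist(),"c",onplane(f,[c[i]],.062).round(3),"zmax",np.percentile(P[l==i][:,2],[10,50,90]).round(3))
# rack: elevated region
z=P[...,2]; roi=np.zeros(g.shape,bool);roi[125:212,246:316]=1
m=(roi&(z>.02)).astype(np.uint8);n,l,st,c=cv2.connectedComponentsWithStats(m)
i=1+np.argmax(st[1:,4]);q=P[l==i];r=cv2.minAreaRect(q[:,:2].astype(np.float32));print("rack",st[i],r,cv2.boxPoints(r).round(3).tolist())
im=cv2.resize(f["color"][120:215,225:375],None,fx=5,fy=5,interpolation=cv2.INTER_CUBIC);cv2.imwrite("pics/crop0.png",im)
E
```

```text
[252 183  15  23 185] ((259.0, 194.0), (14.0, 22.0), 0.0) [[0.424, 0.011, 0.062], [0.489, 0.009, 0.062], [0.487, -0.032, 0.062], [0.423, -0.029, 0.062]] c [[ 0.454 -0.001  0.062]] zmax [-0.003  0.     0.002]
[268 183  46  23 227] ((290.5, 194.0), (22.0, 45.0), 90.0) [[0.487, -0.037, 0.062], [0.482, -0.167, 0.062], [0.417, -0.162, 0.062], [0.422, -0.034, 0.062]] c [[ 0.434 -0.127  0.062]] zmax [-0.002  0.     0.003]
[291 185  16  14 185] ((298.5, 191.5), (13.0, 15.0), 90.0) [[0.478, -0.103, 0.062], [0.476, -0.146, 0.062], [0.438, -0.144, 0.062], [0.44, -0.101, 0.062]] c [[ 0.458 -0.123  0.062]] zmax [0.06  0.07  0.074]
[262 187  24  15 293] ((273.6551818847656, 194.137939453125), (13.271178245544434, 23.019031524658203), 86.633544921875) [[0.472, -0.019, 0.062], [0.473, -0.085, 0.062], [0.435, -0.085, 0.062], [0.433, -0.019, 0.062]] c [[ 0.453 -0.052  0.062]] zmax [0.064 0.071 0.075]
rack [ 255  133   56   71 3298] ((0.43823400139808655, -0.08188256621360779), (0.3917091190814972, 0.15405909717082977), 0.09167792648077011) [[0.24199999868869781, -0.004999999888241291], [0.24300000071525574, -0.1589999943971634], [0.6340000033378601, -0.1589999943971634], [0.6340000033378601, -0.004999999888241291]]
```

View pics/crop0.png

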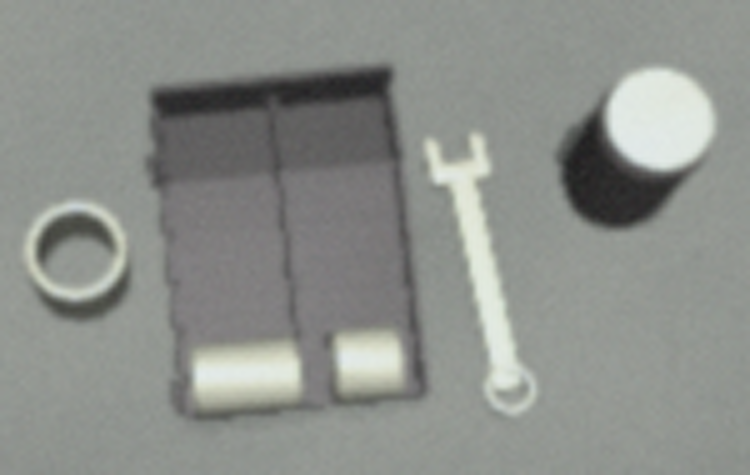

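The crop shows the rack's end stop at the top, running from (155,95) to (390,75). The crest line is at about y=175. The long tube is at (246,377) with its right end nearly against the divider, and the short tube is at (368,365). Now I'll fit the rack pose from depth.

Run:
```python
from h import *
f=np.load("pics/top0.npy",allow_pickle=True).item()
P=cloud(f);z=P[...,2]; roi=np.zeros(z.shape,bool);roi[125:212,250:314]=1
m=(roi&(z>.02)&(z<.1)&(f["z_map"]>0)).astype(np.uint8);n,l,st,c=cv2.connectedComponentsWithStats(m)
i=1+np.argmax(st[1:,4]);q=P[l==i];r=cv2.minAreaRect(q[:,:2].astype(np.float32));print(st[i],r,cv2.boxPoints(r).round(3).tolist())
# yaw by colour: crop corners of the rack walls (image px): stop top edge z~.071, sides
cr=lambda a:np.array(a)/5+[225-.4,120-.4]
t=onplane(f,cr([[153,92],[390,70]]),.071);b=onplane(f,cr([[182,412],[422,396]]),.038)
print(t.round(4),b.round(4))
for k in(0,1):
    d=t[k]-b[k];print("yaw side",np.degrees(np.arctan2(d[1],d[0])),np.hypot(*d[:2]))
for e in(t,b):
    d=e[0]-e[1];print("yaw cross",np.degrees(np.arctan2(-d[0],d[1])),np.hypot(*d[:2]))
# tube ends
tb=onplane(f,cr([[246,377],[368,365]]),.070);print(tb.round(4))
# floor: slope of heights
w=onplane(f,cr([[163,180],[398,158]]),.049);print("crest",w.round(4))
```

```text
[ 255  133   56   71 3279] ((0.5329057574272156, -0.08240047842264175), (0.19793087244033813, 0.14448019862174988), 3.6098155975341797) [[0.4300000071525574, -0.017000000923871994], [0.4390000104904175, -0.16099999845027924], [0.6359999775886536, -0.14800000190734863], [0.6269999742507935, -0.004000000189989805]]
[[ 0.6222 -0.0056  0.071 ]
 [ 0.6302 -0.1457  0.071 ]] [[ 0.4365 -0.0152  0.038 ]
 [ 0.4404 -0.1557  0.038 ]]
yaw side 2.9442142520872947 0.18594122218751785
yaw side 2.996576389338409 0.1901487703119964
yaw cross 3.290612250239412 0.14033238203059195
yaw cross 1.5746906577958462 0.14054373985503163
[[ 0.4491 -0.052   0.07  ]
 [ 0.4532 -0.1215  0.07  ]]
crest [[ 0.5751 -0.0095  0.049 ]
 [ 0.5831 -0.1499  0.049 ]]
```

```bash
cat >> h.py <<'E'
from scipy.spatial.transform import Rotation as R
YAW=np.radians(3.3);C=np.array([.533,-.082])
def r2w(x,y,z):
    c,s=np.cos(YAW),np.sin(YAW);return np.array([C[0]+c*x-s*y,C[1]+s*x+c*y,z])
def w2r(p):
    c,s=np.cos(YAW),np.sin(YAW);d=np.asarray(p)[:2]-C;return np.array([c*d[0]+s*d[1],-s*d[0]+c*d[1],p[2]])
def go(s,pts):
    A=R.from_quat(s["ee_rot"]);x=np.array([-np.cos(YAW),-np.sin(YAW),0]);z=np.array([0,0,-1.])
    T=R.from_matrix(np.c_[x,np.cross(z,x),z])
    print("t",s["t"],"rack tcp",w2r(s["tcp_pos"]).round(4),"F",np.round(s["contact_force"],2),"gap",s["finger_gap"],"rotvec",(A.inv()*T).as_rotvec(degrees=True).round(2))
    for p in pts: print(p,"->",(A.inv().apply(r2w(*p)-s["tcp_pos"])*100).round(2))
E
python3 -c "
from h import *;from rig import bot
go(bot.sense(),[(-.125,.035,.15)])"
```

```text
t 0.1 rack tcp [-0.3414  0.6031  0.2447] F [0.12 0.03 1.03] gap 0.08509430476417837 rotvec [-7.000e-02 -1.000e-02 -2.076e+01]
(-0.125, 0.035, 0.15) -> [-40.38 -45.44   9.53]
```

>>> carry_out(translation=[[-3,-3.4,0],[-6,-6.8,0.5],[-9,-10,1],[-12,-13.5,2],[-15,-17,3],[-18,-20.3,4],[-21,-23.7,5],[-24,-27,6]], angular=[[0,0,-3],[0,0,-6],[0,0,-9],[0,0,-12],[0,0,-15],[0,0,-18],[0,0,-20.8],[0,0,-20.8]], fingers=[0.76,0.76,0.76,0.76,0.76,0.76,0.76,0.76], squeeze=20)

```text
t: 0.9
tcp_pos: [0.3055, 0.1694, 0.1849]
ee_rot: [-0.03, 1.0, -0.0, 0.0]
contact_force: [1.1, 1.1, -0.0]
finger_gap: 0.0207
grasp_force: 0.0
```

```bash
python3 -c "
from h import *;from rig import bot
go(bot.sense(),[(-.125,.035,.15)])"
```

```text
t 0.9 rack tcp [-0.2126  0.2641  0.1849] F [ 1.06  1.07 -0.04] gap 0.020712172189281692 rotvec [-0.    0.02  0.16]
(-0.125, 0.035, 0.15) -> [ -8.7  -22.93   3.5 ]
```

>>> carry_out(translation=[[-1.5,-4,0.5],[-3,-8,1],[-4.5,-12,1.5],[-6,-16,2],[-7.5,-20,2.5],[-8.7,-22.9,3.5],[-8.7,-22.9,3.5],[-8.7,-22.9,3.5]], angular=[[0,0,0],[0,0,0],[0,0,0],[0,0,0],[0,0,0],[0,0,0],[0,0,0],[0,0,0]], fingers=[0.76,0.76,0.76,0.76,0.76,0.76,0.76,0.76])

```text
t: 1.7
tcp_pos: [0.4051, -0.0527, 0.1498]
ee_rot: [-0.028, 1.0, 0.0, -0.001]
contact_force: [-0.3, 1.0, 0.1]
finger_gap: 0.0203
grasp_force: 0.0
```

Run:
```python
from h import *;from rig import bot
import cv2
f=bot.grab_frame("wrist");cv2.imwrite("pics/w1.png",f["color"]);np.save("pics/w1.npy",f,allow_pickle=True)
print(f["world_from_camera"].round(3).tolist())
go(bot.sense(),[(-.118,.035,.10),(-.118,.035,.06)])
```

```text
[[-0.057, -0.95, -0.308, 0.326], [0.998, -0.054, -0.018, -0.057], [0.001, -0.308, 0.951, 0.279], [0.0, 0.0, 0.0, 1.0]]
t 1.75 rack tcp [-0.1261  0.0372  0.1501] F [0.29 1.21 0.38] gap 0.02013147873298198 rotvec [ 0.02 -0.07 -0.  ]
(-0.118, 0.035, 0.1) -> [-0.82 -0.22  5.01]
(-0.118, 0.035, 0.06) -> [-0.82 -0.22  9.01]
```

View pics/w1.png

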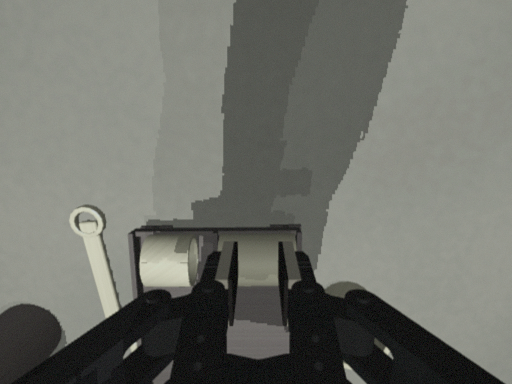

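The wrist view shows the lip edge at row 229 and the rack's outer walls at columns 131 and 301. The long tube spans columns 218 to 298, between the fingers, and the short tube is at (168,260).

Run:
```python
from h import *
f=np.load("pics/w1.npy",allow_pickle=True).item()
for uv,z in [((131,231),.038),((301,227),.038),((218,250),.054),((297,250),.054),((257,234),.06),((218,236),.038),((142,262),.054),((197,262),.054)]:
    print(uv,w2r(onplane(f,[uv],z)[0]).round(4))
P=cloud(f);t=P[232:290,245:265].reshape(-1,3);t=t[t[:,2]>.03];i=np.argsort(-t[:,2])[:30]
print("top of tube",w2r(np.median(t[i],0)).round(4))
```

```text
(131, 231) [-0.0961 -0.0698  0.038 ]
(301, 227) [-0.0996  0.0733  0.038 ]
(218, 250) [-0.0866  0.005   0.054 ]
(297, 250) [-0.0866  0.0685  0.054 ]
(257, 234) [-0.1035  0.0364  0.06  ]
(218, 236) [-0.0914  0.0033  0.038 ]
(142, 262) [-0.0758 -0.0572  0.054 ]
(197, 262) [-0.0758 -0.0125  0.054 ]
top of tube [-0.0791  0.0352  0.0749]
```

```bash
sed -i 's/C=np.array.*/C=np.array([.529,-.0802])/;s/radians(3.3)/radians(3.5)/' h.py
python3 - <<'E'
from h import *;from rig import bot
go(bot.sense(),[(-.12,.035,.10),(-.12,.035,.06)])
E
```

```text
t 1.75 rack tcp [-0.1221  0.0356  0.1501] F [0.29 1.21 0.38] gap 0.02013147873298198 rotvec [ 0.02 -0.07 -0.2 ]
(-0.12, 0.035, 0.1) -> [-0.21 -0.06  5.01]
(-0.12, 0.035, 0.06) -> [-0.22 -0.06  9.01]
```

>>> carry_out(translation=[[0,0,2],[0,0,4],[0,0,5.5],[0,0,6.5],[0,0,7.5],[0,0,8.3],[0,0,8.8],[0,0,8.8]], angular=[[0,0,0],[0,0,0],[0,0,0],[0,0,0],[0,0,0],[0,0,0],[0,0,0],[0,0,0]], fingers=[0.76,0.76,0.76,0.76,0.76,0.76,0.76,0.76])

```text
t: 2.55
tcp_pos: [0.4054, -0.0523, 0.0619]
ee_rot: [-0.029, 1.0, 0.0, -0.0]
contact_force: [0.1, -0.1, 0.4]
finger_gap: 0.0204
grasp_force: 0.0
```

Run:
```python
from h import *;from rig import bot
f=bot.grab_frame("side");cv2.imwrite("pics/s2.png",cv2.resize(f["color"][120:260,190:350],None,fx=4,fy=4,interpolation=cv2.INTER_CUBIC))
go(bot.sense(),[(-.10,.035,.062)])
```

```text
t 2.6 rack tcp [-0.1215  0.0353  0.0623] F [ 0.65 -0.39 -0.61] gap 0.020438252736731676 rotvec [-0.   -0.02 -0.16]
(-0.1, 0.035, 0.062) -> [-2.15 -0.03  0.03]
```

View pics/s2.png

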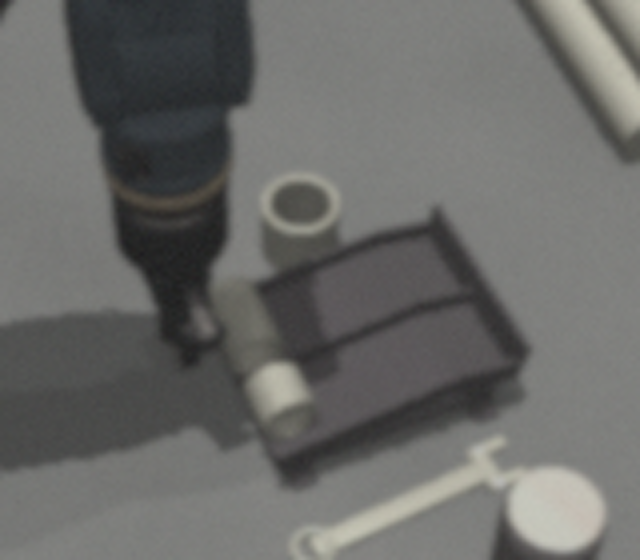

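The crop shows the fingertips at (195,340), just below the long tube at (245,315) and clear of the lip. Now I'll push slowly along the slope.

>>> carry_out(translation=[[-0.6,0,0],[-1.2,0,0],[-1.7,0,0],[-2.2,0,-0.05],[-2.7,0,-0.1],[-3.2,0,-0.2],[-3.8,0,-0.3],[-4.4,0,-0.4]], angular=[[0,0,0],[0,0,0],[0,0,0],[0,0,0],[0,0,0],[0,0,0],[0,0,0],[0,0,0]], fingers=[0.76,0.76,0.76,0.76,0.76,0.76,0.76,0.76])

```text
t: 3.4
tcp_pos: [0.4501, -0.0498, 0.0664]
ee_rot: [-0.029, 1.0, -0.0, -0.0]
contact_force: [-0.8, 0.3, 0.7]
finger_gap: 0.0206
grasp_force: 0.5
```

Run:
```python
from h import *;from rig import bot
f=bot.grab_frame("side");cv2.imwrite("pics/s3.png",cv2.resize(f["color"][120:260,190:350],None,fx=4,fy=4,interpolation=cv2.INTER_CUBIC))
go(bot.sense(),[(-.03,.035,.072)])
```

```text
t 3.45 rack tcp [-0.0756  0.0351  0.0667] F [ 1.03 -0.21 -0.01] gap 0.020823189452812835 rotvec [-0.02  0.09 -0.16]
(-0.03, 0.035, 0.072) -> [-4.56  0.01 -0.52]
```

View pics/s3.png

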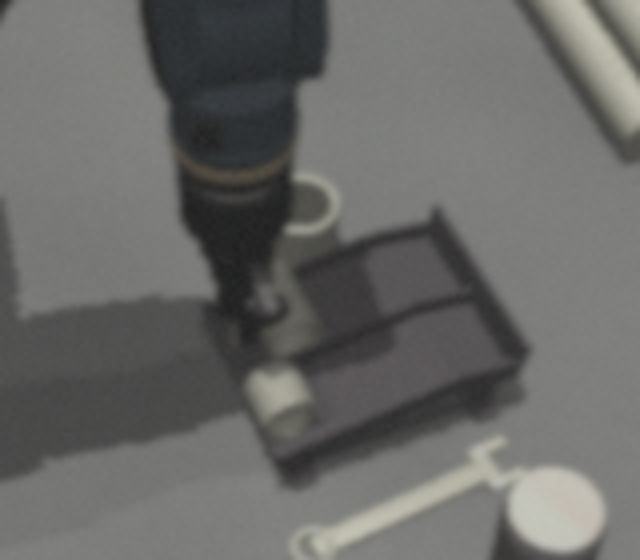

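The tube, now at about (295,305), has left the lip and is rolling ahead of the fingers. The short tube at (280,400) hasn't moved. I'll keep pushing.

>>> carry_out(translation=[[-0.6,0,-0.1],[-1.2,0,-0.2],[-1.8,0,-0.25],[-2.4,0,-0.35],[-3.0,0,-0.4],[-3.6,0,-0.5],[-4.2,0,-0.6],[-4.8,0,-0.7]], angular=[[0,0,0],[0,0,0],[0,0,0],[0,0,0],[0,0,0],[0,0,0],[0,0,0],[0,0,0]], fingers=[0.76,0.76,0.76,0.76,0.76,0.76,0.76,0.76])

```text
t: 4.25
tcp_pos: [0.4979, -0.047, 0.0734]
ee_rot: [-0.029, 1.0, -0.0, -0.0]
contact_force: [-1.3, -0.8, 0.4]
finger_gap: 0.0205
grasp_force: 0.5
```

>>> carry_out(translation=[[-0.6,0,-0.1],[-1.2,0,-0.2],[-1.8,0,-0.25],[-2.4,0,-0.35],[-3.0,0,-0.4],[-3.5,0,-0.5],[-4.0,0,-0.55],[-4.4,0,-0.6]], angular=[[0,0,0],[0,0,0],[0,0,0],[0,0,0],[0,0,0],[0,0,0],[0,0,0],[0,0,0]], fingers=[0.76,0.76,0.76,0.76,0.76,0.76,0.76,0.76])

```text
t: 5.05
tcp_pos: [0.5419, -0.0444, 0.0793]
ee_rot: [-0.029, 1.0, -0.0, 0.0]
contact_force: [-1.2, -0.9, 0.2]
finger_gap: 0.0206
grasp_force: 0.1
```

Run:
```python
from h import *;from rig import bot
f=bot.grab_frame("side");cv2.imwrite("pics/s4.png",cv2.resize(f["color"][120:260,190:350],None,fx=4,fy=4,interpolation=cv2.INTER_CUBIC))
go(bot.sense(),[(.03,.035,.08)])
```

```text
t 5.1 rack tcp [0.0158 0.0348 0.0795] F [0.68 0.12 0.61] gap 0.0207326871719452 rotvec [-0.01  0.06 -0.16]
(0.03, 0.035, 0.08) -> [-1.42  0.02 -0.05]
```

View pics/s4.png

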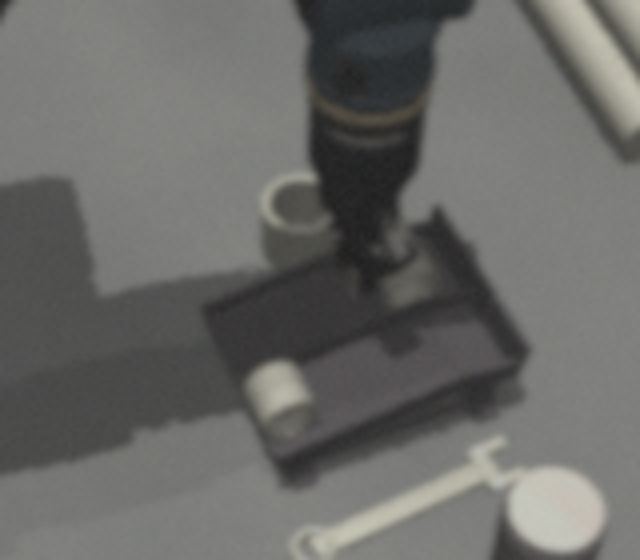

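The tube is right at the crest, at about (410,280). I'll nudge it slowly another 1.4 cm.

>>> carry_out(translation=[[-0.3,0,0],[-0.6,0,0],[-0.9,0,0],[-1.2,0,0],[-1.4,0,0],[-1.4,0,0],[-1.4,0,0],[-1.4,0,0]], angular=[[0,0,0],[0,0,0],[0,0,0],[0,0,0],[0,0,0],[0,0,0],[0,0,0],[0,0,0]], fingers=[0.76,0.76,0.76,0.76,0.76,0.76,0.76,0.76])

```text
t: 5.9
tcp_pos: [0.5552, -0.0437, 0.0793]
ee_rot: [-0.029, 1.0, -0.0, -0.0]
contact_force: [0.1, -0.3, -0.1]
finger_gap: 0.0204
grasp_force: 0.0
```

>>> carry_out(translation=[[1,0,0],[3,0,-1],[5,0,-4],[6,0,-8],[8,0,-12],[10,0,-14],[10,0,-14],[10,0,-14]], angular=[[0,0,0],[0,0,0],[0,0,0],[0,0,0],[0,0,0],[0,0,0],[0,0,0],[0,0,0]], fingers=[0.76,0.76,0.76,0.76,0.76,0.76,0.76,0.76])

```text
t: 6.7
tcp_pos: [0.4552, -0.0495, 0.2195]
ee_rot: [-0.029, 1.0, -0.0, 0.001]
contact_force: [-0.5, -0.0, 0.6]
finger_gap: 0.0207
grasp_force: 0.0
```

Run:
```python
from h import *;from rig import bot
f=bot.grab_frame("side");g=bot.grab_frame("top")
a=cv2.resize(f["color"][120:260,190:350],(400,350));b=cv2.resize(g["color"][120:215,225:333],(398,350))
cv2.imwrite("pics/s5.png",np.hstack([a,b]))
go(bot.sense(),[])
P=cloud(g);q=P[133:175,255:312].reshape(-1,3)
c=np.array([w2r(p) for p in q]);c=c[(c[:,2]<.1)&(abs(c[:,1]-.035)<.022)&(c[:,0]>.02)&(c[:,0]<.088)]
i=np.argsort(-c[:,2])[:40];print("tube top",np.median(c[i],0).round(4))
```

```text
t 6.8 rack tcp [-0.0716  0.0352  0.2183] F [ 0.3   0.59 -0.12] gap 0.020362316927080803 rotvec [ 0.   -0.06 -0.16]
tube top [nan nan nan]
  return _methods._mean(a, axis=axis, dtype=dtype,
  ret = um.true_divide(
```

View pics/s5.png

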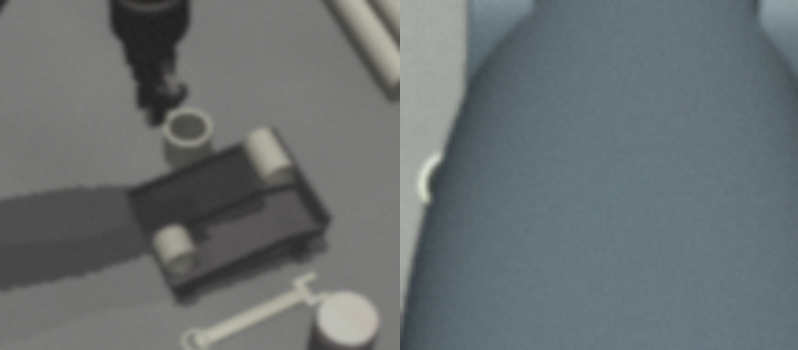

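The side view shows the long tube square against the end stop at (267,153). The short tube at (175,247) is still at the foot of its gutter, and the gripper is clear. I'll hand it in.

```bash
python3 -c "
from rig import bot
print(bot.sign_off())"
```

```text
the job is handed in; nothing more can be done
None
```

I pushed the longer tube over the crest and handed the job in at about 6.8 s: the last side view shows it square against the end stop, the short tube still at the foot of its gutter, and the gripper clear. The arm blocked the top view, so I have no measured final position, and the hand-in gave no verdict.

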